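# Put away a drilling run of beech blocks

## Task

The drilling run is finished: put every beech block away in the parts case and shut its lid. Open the case until the lid rests on its stop and tip the tray over it so that the blocks slide off the tray into the case; swing the jig's clamp lever fully open and leave it open, and put in the block that it held and any that lie on the bench. Set the empty tray back flat on the bench, and do not disturb the glue, the screw box or the screwdriver.

Things in the scene. Friction and masses are not known exactly. Their poses are not given: they have to be found in the camera images.
- case: grey plastic parts case fixed on the bench, outside 180 x 280 x 90 mm (x, y, z; without lid), walls and floor 5 mm, open at the top once its lid is up. Origin: centre of its underside; z up, -x is the front (towards the robot), the lid is hinged on the far (+x) rim.
- lid (a joint): angle of the case lid in rad: 0 shut; it grows as the front edge is lifted; 1.85 is its stop, where it leans back past upright and stays by its own weight. It is not sprung: let go before about 1.55 it falls shut. The lid is a 10 mm panel, 184 x 284 mm, 0.3 kg, that lies on the case walls (shut, its top is 100 mm over the bench).
- lid_handle (a point): middle of the lid's bow handle: a round black bar, 12 mm thick and 100 mm long, along the case's y, standing out from the middle of the lid's front edge in the plane of the lid. Its axis is 220 mm from the hinge axis and 40 mm out from the edge; shut, it is 95 mm over the bench with free bench below. Moves with the lid.
- lid_hinge (a point): middle of the lid's hinge axis, which runs along the case's y, at the far rim, 90 mm up. The lid lies towards the case's -x when shut; the angle turns about the case's +y.
- jig: drilling jig fixed on the bench: plywood base 220 x 130 x 18 mm (x, y, z). Origin: centre of the underside; z up, -x is its front. The last block lies on it 56 mm from the origin towards -x, 44 mm side along x, top 42 mm over the bench; behind it (+x) a steel fence 14 mm high, on its +y side two pins 8 mm high (over the base's top); the other sides are open.
- clamp (a joint): angle of the jig's vertical-handle clamp in rad: 0 to 0.06 shut (arm level over the block, 1 mm above it, handle upright), 1.6 fully open on its stop (arm upright, handle level and pointing to the jig's +x). Arm and handle are one rigid bell crank. It stays where it is left; about 1.5 N at the handle's sleeve moves it.
- clamp_pivot (a point): the clamp's pivot, 63 mm over the bench, 35 mm from the jig's origin towards +x; the axis runs along the jig's y and the angle turns about +y.
- clamp_grip (a point): centre line of the clamp handle's black sleeve, 90 mm from the pivot (the sleeve is 18 mm thick in the swing direction, 20 mm wide, and reaches from 46 to 114 mm from the pivot). Straight above the pivot when shut, at the pivot's height towards +x when open. Moves with the clamp.
- tray: sheet-steel scoop tray, loose, 0.3 kg: floor 170 x 120 mm (x, y), 3 mm thick; walls 3 mm thick on three sides, 22 mm high at the sides and 26 mm at the back (+x); the front (-x) edge is open, so that things slide off over it. Wood slides on it from a slope of about 26 to 35 degrees. Origin: centre of its underside; z up.
- tray_grip (a point): the place to grip on the tray's handle: a dark bar straight behind the tray, from 85 to 185 mm along the tray's +x from its origin, 22 mm wide (y), 16 mm thick (z), its middle 30 mm above the tray's underside; this point is 140 mm from the origin.
- tray_lip (a point): middle of the tray's open front edge, on the floor's upper face, 85 mm from the origin towards the tray's -x.
- block1: drilled beech block, 44 x 30 x 24 mm (x, y, z), 25 g; all blocks are alike. Origin: centre of its underside as built (the 44 x 30 face); after a tumble any face may be down. At the start it is clamped in the jig.
- block2: drilled beech block, 44 x 30 x 24 mm (x, y, z), 25 g; all blocks are alike. Origin: centre of its underside as built (the 44 x 30 face); after a tumble any face may be down. At the start it lies on the tray; may be absent (None).
- block3: drilled beech block, 44 x 30 x 24 mm (x, y, z), 25 g; all blocks are alike. Origin: centre of its underside as built (the 44 x 30 face); after a tumble any face may be down. At the start it lies on the tray; may be absent (None).
- block4: drilled beech block, 44 x 30 x 24 mm (x, y, z), 25 g; all blocks are alike. Origin: centre of its underside as built (the 44 x 30 face); after a tumble any face may be down. At the start it lies on the tray; may be absent (None).
- block5: drilled beech block, 44 x 30 x 24 mm (x, y, z), 25 g; all blocks are alike. Origin: centre of its underside as built (the 44 x 30 face); after a tumble any face may be down. At the start it lies on the tray; may be absent (None).
- block6: drilled beech block, 44 x 30 x 24 mm (x, y, z), 25 g; all blocks are alike. Origin: centre of its underside as built (the 44 x 30 face); after a tumble any face may be down. At the start it lies on the bench; may be absent (None).
- block7: drilled beech block, 44 x 30 x 24 mm (x, y, z), 25 g; all blocks are alike. Origin: centre of its underside as built (the 44 x 30 face); after a tumble any face may be down. At the start it lies on the bench; may be absent (None).
- block8: drilled beech block, 44 x 30 x 24 mm (x, y, z), 25 g; all blocks are alike. Origin: centre of its underside as built (the 44 x 30 face); after a tumble any face may be down. At the start it lies on the bench; may be absent (None).
- glue: white glue bottle, 60 mm across, 170 mm high, a bystander. Origin: centre of its underside.
- screws: cardboard box of screws, 80 x 120 x 50 mm (x, y, z), a bystander. Origin: centre of its underside.
- driver: screwdriver lying on the bench, 200 mm long, a bystander. Origin: on its underside.

How it is judged:
On the way, in this order (a step that is already met when the one before it is completed fails the run):
1. the case lid is open and rests on its stop (value of joint lid above 1.75 rad), for 0.3 s.
2. the tray is tipped (20 degrees or more) with its open edge over the open case and at least one block still on it (angle between tray's own z axis and vertical above 0.35 rad and value of joint lid above 1.5 rad and x of tray_lip in the frame of case between -0.09 and 0.09 m and y of tray_lip in the frame of case between -0.14 and 0.14 m and z of tray_lip in the frame of case between 0 and 0.3 m and ((x of block1 in the frame of tray between -0.085 and 0.085 m and y of block1 in the frame of tray between -0.06 and 0.06 m and z of block1 in the frame of tray between -0.01 and 0.06 m) or (x of block2 in the frame of tray between -0.085 and 0.085 m and y of block2 in the frame of tray between -0.06 and 0.06 m and z of block2 in the frame of tray between -0.01 and 0.06 m) or (x of block3 in the frame of tray between -0.085 and 0.085 m and y of block3 in the frame of tray between -0.06 and 0.06 m and z of block3 in the frame of tray between -0.01 and 0.06 m) or (x of block4 in the frame of tray between -0.085 and 0.085 m and y of block4 in the frame of tray between -0.06 and 0.06 m and z of block4 in the frame of tray between -0.01 and 0.06 m) or (x of block5 in the frame of tray between -0.085 and 0.085 m and y of block5 in the frame of tray between -0.06 and 0.06 m and z of block5 in the frame of tray between -0.01 and 0.06 m) or (x of block6 in the frame of tray between -0.085 and 0.085 m and y of block6 in the frame of tray between -0.06 and 0.06 m and z of block6 in the frame of tray between -0.01 and 0.06 m) or (x of block7 in the frame of tray between -0.085 and 0.085 m and y of block7 in the frame of tray between -0.06 and 0.06 m and z of block7 in the frame of tray between -0.01 and 0.06 m) or (x of block8 in the frame of tray between -0.085 and 0.085 m and y of block8 in the frame of tray between -0.06 and 0.06 m and z of block8 in the frame of tray between -0.01 and 0.06 m))).
At the end, for the whole second after the job is handed in: every block lies at rest inside the case (its origin inside the walls and under the rim), the lid is shut (under 0.05 rad), the clamp is open (over 1.3 rad), and the tray lies at rest flat on the bench (tilt under 0.06 rad, underside within 12 mm of the bench top) (x of block1 in the frame of case between -0.086 and 0.086 m and y of block1 in the frame of case between -0.136 and 0.136 m and z of block1 in the frame of case between -0.01 and 0.085 m and linear speed of each of block1, block2, block3, block4, block5, block6, block7, block8, tray below 0.03 m/s and x of block2 in the frame of case between -0.086 and 0.086 m and y of block2 in the frame of case between -0.136 and 0.136 m and z of block2 in the frame of case between -0.01 and 0.085 m and x of block3 in the frame of case between -0.086 and 0.086 m and y of block3 in the frame of case between -0.136 and 0.136 m and z of block3 in the frame of case between -0.01 and 0.085 m and x of block4 in the frame of case between -0.086 and 0.086 m and y of block4 in the frame of case between -0.136 and 0.136 m and z of block4 in the frame of case between -0.01 and 0.085 m and x of block5 in the frame of case between -0.086 and 0.086 m and y of block5 in the frame of case between -0.136 and 0.136 m and z of block5 in the frame of case between -0.01 and 0.085 m and x of block6 in the frame of case between -0.086 and 0.086 m and y of block6 in the frame of case between -0.136 and 0.136 m and z of block6 in the frame of case between -0.01 and 0.085 m and x of block7 in the frame of case between -0.086 and 0.086 m and y of block7 in the frame of case between -0.136 and 0.136 m and z of block7 in the frame of case between -0.01 and 0.085 m and x of block8 in the frame of case between -0.086 and 0.086 m and y of block8 in the frame of case between -0.136 and 0.136 m and z of block8 in the frame of case between -0.01 and 0.085 m and value of joint lid below 0.05 rad and value of joint clamp above 1.3 rad and angle between tray's own z axis and vertical below 0.06 rad and height (world z) of tray between -0.01 and 0.012 m); the robot touches nothing.
It fails at once if the glue bottle is disturbed (moved more than 40 mm) (distance of glue from where it was at the start of the episode above 0.04 m).
It fails at once if the screw box is disturbed (moved more than 40 mm) (distance of screws from where it was at the start of the episode above 0.04 m).
It fails at once if the screwdriver is disturbed (moved more than 40 mm) (distance of driver from where it was at the start of the episode above 0.04 m).
Of block2, block3, block4, block5 only 2 to 4 are there at a start; the rules pass over those that are not, and their reading is None.
Of block6, block7, block8 only 1 to 3 are there at a start; the rules pass over those that are not, and their reading is None.
At some moment in a run one of block6, block7, block8 may be knocked a few centimetres aside while the robot is not near it.
It also fails if it takes over 210 s, if anything falls off the work surface, if the arm or the gripper's body presses on something with over 40 N, if the wrist force passes 120 N, or if a joint passes its speed limit or range.

## Robot

A 7-joint arm with a two-finger parallel gripper is mounted at the origin on the work surface. World frame = base frame: x ahead of the robot, y to its left, z up, the work surface at z = 0. Lengths are in m, angles in rad, forces in N, time in s.
With the tool pointing down it reaches from about 0.4 to 0.85 m from the base axis. Payload 4.5 kg.
Tool frame: the origin (TCP) lies midway between the tips of the shut fingers; the grasp point (between the pads) lies 19 mm behind it; z points along the fingers, y is the line along which they close (so a half turn about z gives the same grasp; the last joint's range is limited). The gripper opens to 88 mm and grips with 3 to 60 N. Pads are 18 mm wide; open, the fingers measure 123 mm over their backs; the gripper's body (75 mm by 187 mm) begins 45 mm behind the grasp point.
Start: joints at [1.288, 0.689, -0.195, 1.565, 0.157, 0.902, -0.215], TCP at [0.195, -0.594, 0.239] pointing down, gripper open.
Joint ranges: [-3.01, 3.01], [-0.46, 2.08], [-1.47, 1.51], [0.13, 2.56], [-1, 4.14], [0.04, 2.09], [-2.66, 2.66]. Speed limits (rad/s): [2.57, 2.57, 3.14, 3.14, 3.14, 3.14, 3.14].

## Interface

Orientations are given as a unit quaternion [x, y, z, w].
In Python, from plant import r gives the robot as it stands.
- The arm moves only by the tool move_arm, never from a script. Its argument "targets" is a list that holds one entry, the list of rows, each a list of 7 numbers: the opening, from 0 (shut) to 1 (fully open), then the shift along the tool's x, y, z in mm, then the turn, a rotation vector about the tool's x, y, z in degrees. In form: [[[claw, dx, dy, dz, ax, ay, az], ...]]. A call has 1 to 10 rows; each row is the pose to reach, as a shift and turn from the pose commanded when the call began, along the tool's axes at that moment; what a row does not reach only later rows make up. A row lasts 1/8 s, in which the tool goes at most 62.5 mm and 10.7 degrees, less where a joint would pass 70% of its speed; a pose out of reach is approached as far as the arm can. A call with a gripper value outside its range is refused whole. The fingers move at their own pace and stop on an object; "newtons" is the grip in N (left out, the last holds). Time passes only in rows, so rows that repeat a pose let the fingers close. It gives the time, the measured TCP pose, the force, the opening and the grip force at its end, in the units of the state.
- r.get_state(): the state, without advancing time (a new reading comes with each control period).
- r.snapshot(name): name is "side" or "top" or "wrist"; returns the picture (480x640x3 uint8, red, green, blue); there is no depth.
- r.camera_info(name): a dict with "fx", "fy", "cx", "cy" (pixels), "R" (3x3) and "t" (3): a world point X has camera coordinates R X + t. Camera axes: x right, y down, z forward; pixel columns grow to the right and rows downward; lengths in m; the calibration is good to about 2 mm. A picture is of the moment at which its call begins: read the wrist's pose just before it. camera_info takes no time and is no camera call; for the wrist camera it gives the pose at the moment of the call.
- r.finish_job(): hands the job in; it is judged then, once.
The state is a dict: "clock": time; "q": joint angles; "qd": joint speeds; "joint_torque": joint torques, N m; "tool_pos": TCP position; "eef_rot": TCP orientation; "contact_force": force on the tool from outside, world axes, zero at the start; "moment": the same for the moment, N m; "opening": opening from 0.0 (shut) to 1.0 (fully open); "finger_force": force on a finger pad.
Only numpy, scipy, OpenCV 4.12 (cv2) and the standard library are available. Lean on these libraries where they do the work, as an engineer would, in place of code of your own. Each camera call takes 0.05 s, during which the arm holds its last target. There are 200 camera calls.

## Working session

There is one attempt and no reset: what is moved stays moved. The work goes in short steps, Python scripts to look and compute and a tool call to move; the robot and the scene stay as the last step left them, time stands still between calls to the robot, and variables do not carry over. Pictures are saved under pics/ and viewed, at most 14 in all, crops included, and the job is handed in when it is done.

Besides the shell and the picture viewer there is one more tool, called as name([rows], argument=value, ...), one row to a line, values as JSON. move_arm: Moves the arm, as the interface text tells. Its arguments: {"type":"object","properties":{"targets":{"type":"array","items":{"type":"array","items":{"type":"array","items":{"type":"number"}}}},"newtons":{"type":"number"}},"required":["targets"]}

```bash
ls; mkdir -p pics
python3 - <<'E'
from plant import r
import cv2,json
for n in("side","top"):
    cv2.imwrite(f"pics/{n}0.png",r.snapshot(n)[:,:,::-1]); i=r.camera_info(n); print(n,i)
print(r.get_state())
E
```

```text
pics
side {'fx': 489.77465887321995, 'fy': 489.77465887321995, 'cx': 315.318645542122, 'cy': 237.33175789885047, 'R': array([[ 0.99446631, -0.10330978,  0.01907479],
       [-0.05196023, -0.64148814, -0.76537122],
       [ 0.09130658,  0.76014476, -0.64330634]]), 't': array([-0.54195214,  0.1477145 ,  1.0124402 ])}
top {'fx': 482.4966434392072, 'fy': 482.4966434392072, 'cx': 322.1622987286048, 'cy': 239.3870998321458, 'R': array([[ 1.75676976e-02, -9.99845477e-01, -6.31283945e-04],
       [-9.97212963e-01, -1.74756478e-02, -7.25321248e-02],
       [ 7.25098849e-02,  1.90374697e-03, -9.97365877e-01]]), 't': array([0.0318613 , 0.57878455, 0.99664644])}
{'clock': 0.1, 'q': array([ 1.2878382 ,  0.68988592, -0.19450866,  1.56621053,  0.15731964,
        0.90249354, -0.21511175]), 'qd': array([ 0.00070822, -0.00159746, -0.00055136, -0.0028012 ,  0.00114387,
        0.00127988,  0.00229739]), 'joint_torque': array([-3.54824231e-03, -5.28502393e+01, -1.27174225e+00, -1.53838313e+01,
       -5.26304485e-02,  1.96128938e-03,  3.12328450e-05]), 'tool_pos': array([ 0.19445754, -0.59340129,  0.23800666]), 'eef_rot': array([ 9.87478842e-01,  1.57749462e-01, -1.94839321e-04, -7.78829989e-04]), 'contact_force': array([ 0.09448593,  0.86435347, -0.51928317]), 'moment': array([ 0.00585951, -0.00933428,  0.04618521]), 'finger_force': 0.0, 'opening': 1.001703142165335}
```

View pics/top0.png

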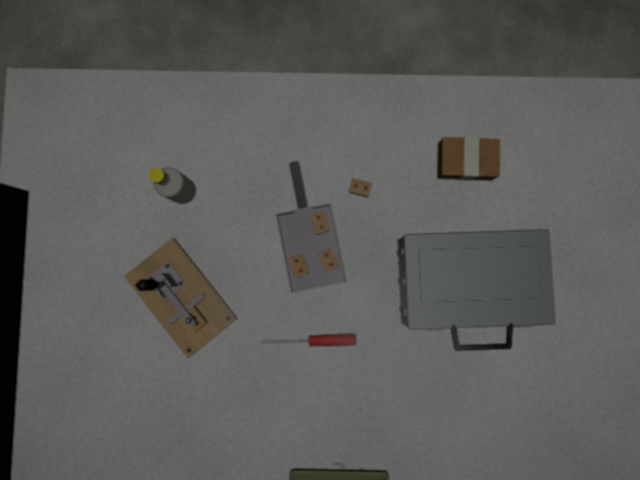

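View pics/side0.png

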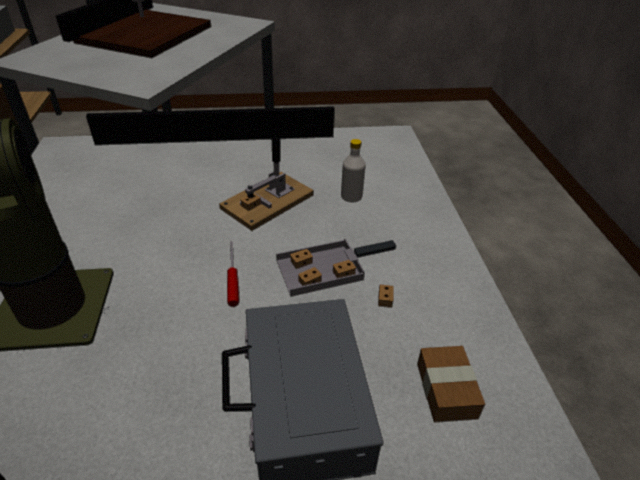

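The top view shows the case right with its handle towards the robot (bow at ~482,347). It also shows the tray with 3 blocks (handle 295,162 to 303,207), one bench block (360,187), the jig left (180,297), the screwdriver (310,340), the glue (165,182) and the screws (470,158). The side view agrees with this.

```bash
cat > h.py <<'E'
import numpy as np,cv2
from scipy.spatial.transform import Rotation as Ro
from plant import r
def ray(n,uv,z,i=None):
    i=i or r.camera_info(n); R=np.array(i["R"]);t=np.array(i["t"])
    uv=np.atleast_2d(np.array(uv,float)); d=np.c_[(uv[:,0]-i["cx"])/i["fx"],(uv[:,1]-i["cy"])/i["fy"],np.ones(len(uv))]@R
    c=-R.T@t; return c+d*((z-c[2])/d[:,2])[:,None]
def proj(n,X,i=None):
    i=i or r.camera_info(n); p=np.atleast_2d(X)@np.array(i["R"]).T+i["t"]
    return np.c_[p[:,0]/p[:,2]*i["fx"]+i["cx"],p[:,1]/p[:,2]*i["fy"]+i["cy"]]
def rects(m,amin=40):
    cs,_=cv2.findContours(m.astype(np.uint8),cv2.RETR_EXTERNAL,cv2.CHAIN_APPROX_NONE)
    return [cv2.minAreaRect(c) for c in cs if cv2.contourArea(c)>amin]
def state():
    s=r.get_state(); return np.array(s["tool_pos"]),Ro.from_quat(s["eef_rot"]),s
def delta(p,Rt):
    "shift mm, turn deg in tool axes to reach TCP p with rotation Rt"
    p0,R0,s=state(); return np.round(R0.inv().apply(np.array(p)-p0)*1000,1),np.round((R0.inv()*Rt).as_rotvec(degrees=True),1)
def down(yaw): # tool z down, tool y (closing) along world heading yaw (deg)
    y=np.array([np.cos(np.radians(yaw)),np.sin(np.radians(yaw)),0]);z=np.array([0,0,-1.]);x=np.cross(y,z)
    return Ro.from_matrix(np.c_[x,y,z])
E
python3 - <<'E'
from h import *
im=cv2.imread("pics/top0.png");hsv=cv2.cvtColor(im,cv2.COLOR_BGR2HSV);H,S,V=cv2.split(hsv)
wood=(H>5)&(H<22)&(S>80)&(V>50)
for q in rects(wood): print("wood",np.round(q[0],1),np.round(q[1],1),round(q[2]),ray("top",q[0],0.024)[0].round(4))
dark=(V<75);dark[:,:60]=0;dark[:80]=0;dark[450:]=0
for q in rects(dark,60):
    print("dark",np.round(q[0],1),np.round(q[1],1),round(q[2]))
for n,sl in dict(jig=im[220:370,110:260],case=im[215:365,385:570],tray=im[150:300,265:385]).items(): cv2.imwrite(f"pics/{n}.png",cv2.resize(sl,None,fx=4,fy=4,interpolation=cv2.INTER_CUBIC))
a=cv2.resize(im[215:365,270:385],None,fx=4,fy=4)
c=np.hstack([cv2.resize(im[225:365,115:255],None,fx=2.8,fy=2.8),cv2.resize(im[150:300,265:385],None,fx=2.8,fy=2.6133)]); cv2.imwrite("pics/c1.png",c*1)
cv2.imwrite("pics/c2.png",cv2.resize(im[220:360,390:570],None,fx=4,fy=4,interpolation=cv2.INTER_CUBIC))
E
```

```text
wood [298.3 265.3] [20.1 13.6] 69 [0.5227 0.091  0.024 ]
wood [328.4 259.3] [19.7 13. ] 63 [0.5363 0.0282 0.024 ]
wood [180.1 297.4] [103.5  62.1] 52 [0.4516 0.336  0.024 ]
wood [319.6 222.3] [19.9 13. ] 72 [0.6139 0.048  0.024 ]
wood [359.9 187.4] [18.9 13.3] 14 [ 0.6899 -0.0361  0.024 ]
wood [488.8 157.6] [19.5 37.5] 2 [ 0.7588 -0.3097  0.024 ]
wood [452.5 156.5] [37. 21.] 90 [ 0.7597 -0.2324  0.024 ]
dark [504.1 330.9] [ 35.9 106.3] 77
dark [172.9 294.2] [74.9 32. ] 34
dark [204.8 277.7] [100.4   1.8] 52
dark [402.2 280.7] [91.1  8.4] 88
dark [182.7 190.6] [25.  28.6] 30
dark [163.4 179.9] [ 9.8 15. ] 37
dark [297.9 184.7] [47.7  9.8] 79
dark [459.7 171.3] [68.  35.6] 32
```

View pics/c1.png

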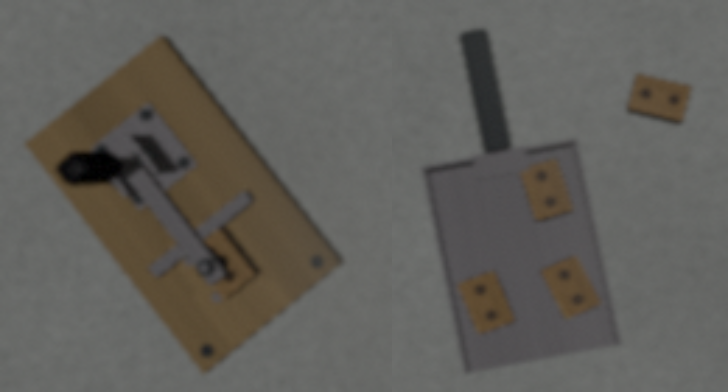

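View pics/c2.png

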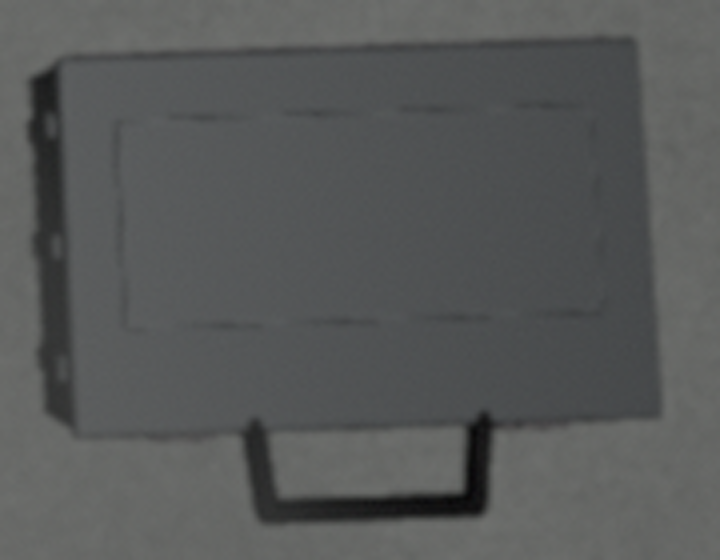

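The jig crop shows the arm running from the pivot (up-left) to the block (down-right), with the black sleeve upright at the upper left. The lid corners are sharp, and the handle bar runs from (455.5,348) to (511.3,346).

Run:
```python
from h import *
im=cv2.imread("pics/top0.png");hsv=cv2.cvtColor(im,cv2.COLOR_BGR2HSV);H,S,V=cv2.split(hsv)
c=ray("top",[(405.5,234.5),(549,230),(555.25,323.75),(409,329.25)],.1)
print("lid",c.round(4).tolist(),"ctr",c.mean(0).round(4))
e=c[0]+c[3]-c[1]-c[2];print("case +y dir deg",np.degrees(np.arctan2(e[1],e[0])), [np.linalg.norm(c[i]-c[i-1]).round(3) for i in range(4)])
b=ray("top",[(455.5,348),(511.3,346.25)],.1);print("bar",b.round(4).tolist(),b.mean(0).round(4))
wood=(H>5)&(H<22)&(S>80)&(V>50)
q=[q for q in rects(wood) if q[1][0]>80][0]; p=ray("top",cv2.boxPoints(q),.018); print("jig",p.round(4).tolist(),p.mean(0).round(4),[np.linalg.norm(p[i]-p[i-1]).round(3) for i in range(4)])
e1=p[1]-p[0];e2=p[2]-p[1];L=e1 if np.linalg.norm(e1)>np.linalg.norm(e2) else e2
if L[0]<0 : L=-L
yaw=np.arctan2(L[1],L[0]);print("jig yaw",np.degrees(yaw));x=np.array([np.cos(yaw),np.sin(yaw),0]);o=p.mean(0)*[1,1,0]
print("pivot",(o+.035*x+[0,0,.063]).round(4),"block1",(o-.056*x).round(4))
print("sleeve top px pred",proj("top",o+.035*x+[0,0,.177]),"blk px",proj("top",o-.056*x+[0,0,.042]))
dark=(V<75);dark[:,:285]=0;dark[:,315:]=0;dark[:155]=0;dark[206:]=0
q=rects(dark,60)[0];bp=cv2.boxPoints(q);h=ray("top",bp,.038);print("handle",h.round(4).tolist(),[np.linalg.norm(h[i]-h[i-1]).round(3) for i in range(4)])
t=ray("top",[(265+424/2.8,150+172/2.6133)],.026)
def C(u,v):return ((u-392)/2.8+265,v/2.6133+150)
t=ray("top",[C(424,172),C(576,145),C(618,342),C(468,370)],.022);print("tray",t.round(4).tolist(),t.mean(0).round(4),[np.linalg.norm(t[i]-t[i-1]).round(3) for i in range(4)])
for q in rects(wood):
  if q[1][0]<25: 
    p=ray("top",cv2.boxPoints(q),.024);print(p.round(4).tolist(),p.mean(0).round(4))
p,R,s=state();print(p,R.as_matrix().round(3))
# lid handle target
bm=b.mean(0);bm[2]=.095;phi=np.degrees(np.arctan2(e[1],e[0]))
print(delta(bm+[0,0,.08-.019],down(phi-90)),delta(bm+[0,0,.08-.019],down(phi+90)))
```

```text
lid [[0.5848, -0.1201, 0.1], [0.5985, -0.3995, 0.1], [0.4179, -0.4085, 0.1], [0.4025, -0.1278, 0.1]] ctr [ 0.5009 -0.264   0.1   ]
case +y dir deg 92.97329516091804 [np.float64(0.182), np.float64(0.28), np.float64(0.181), np.float64(0.281)]
bar [[0.3685, -0.2169, 0.1], [0.3737, -0.3237, 0.1]] [ 0.3711 -0.2703  0.1   ]
jig [[0.4948, 0.458, 0.018], [0.577, 0.358, 0.018], [0.4079, 0.2183, 0.018], [0.3277, 0.318, 0.018]] [0.4519 0.3381 0.018 ] [np.float64(0.218), np.float64(0.129), np.float64(0.219), np.float64(0.128)]
jig yaw 39.547572601899816
pivot [0.4789 0.3603 0.063 ] block1 [0.4087 0.3024 0.    ]
sleeve top px pred [[141.61549616 285.70200852]] blk px [[193.1599881  319.18547855]]
handle [[0.7378, 0.1155, 0.038], [0.7423, 0.0954, 0.038], [0.6482, 0.0748, 0.038], [0.6438, 0.0948, 0.038]] [np.float64(0.096), np.float64(0.021), np.float64(0.096), np.float64(0.02)]
tray [[0.6263, 0.1396, 0.022], [0.6504, 0.0252, 0.022], [0.4919, -0.0088, 0.022], [0.4676, 0.1028, 0.022]] [0.559  0.0647 0.022 ] [np.float64(0.163), np.float64(0.117), np.float64(0.162), np.float64(0.114)]
[[0.5369, 0.1122
[... 166 characters left out ...]
, 0.0066, 0.024], [0.5118, 0.0307, 0.024]] [0.5363 0.0282 0.024 ]
[[0.6293, 0.068, 0.024], [0.6385, 0.0421, 0.024], [0.5986, 0.0282, 0.024], [0.5895, 0.0539, 0.024]] [0.614 0.048 0.024]
[[0.6805, -0.0133, 0.024], [0.7084, -0.0198, 0.024], [0.6992, -0.0588, 0.024], [0.6714, -0.0523, 0.024]] [ 0.6899 -0.036   0.024 ]
[[0.7187, -0.2874, 0.024], [0.7998, -0.2905, 0.024], [0.7991, -0.3321, 0.024], [0.718, -0.3287, 0.024]] [ 0.7589 -0.3097  0.024 ]
[ 0.19445754 -0.59340129  0.23800666] [[ 0.95   0.312 -0.001]
 [ 0.312 -0.95   0.001]
 [-0.    -0.002 -1.   ]]
(array([ 268.6, -251.9,   82.4]), array([ -0.1,  -0.1, -74.8])) (array([ 268.6, -251.9,   82.4]), array([-1.000e-01,  1.000e-01,  1.052e+02]))
```

move_arm([
  [[0.45, 269, -252, 82, 0, 0, -75], [0.45, 269, -252, 82, 0, 0, -75], [0.45, 269, -252, 82, 0, 0, -75], [0.45, 269, -252, 82, 0, 0, -75], [0.45, 269, -252, 82, 0, 0, -75], [0.45, 269, -252, 82, 0, 0, -75], [0.45, 269, -252, 82, 0, 0, -75], [0.45, 269, -252, 82, 0, 0, -75], [0.45, 269, -252, 82, 0, 0, -75], [0.45, 269, -252, 82, 0, 0, -75]],
], newtons=12)

```text
clock: 1.35
tool_pos: [0.3713, -0.2718, 0.1568]
eef_rot: [0.689, 0.725, -0.0, 0.0]
contact_force: [-0.2, -0.3, 0.3]
opening: 0.449
finger_force: 0.0
```

Run:
```python
from h import *
print(delta([.3711,-.2703,.076],down(3)),state()[2]["opening"],state()[0], state()[2]["q"])
cv2.imwrite("pics/w1.png",r.snapshot("wrist")[:,:,::-1])
```

```text
(array([ 1.6, -0.1, 80.8]), array([-0. ,  0. , -0.1])) 0.4491461343274762 [ 0.37125232 -0.27179372  0.15680737] [ 0.79453332  0.64855523 -0.41498597  2.12358792  0.56209554  0.47597347
 -0.00265371]
```

View pics/w1.png

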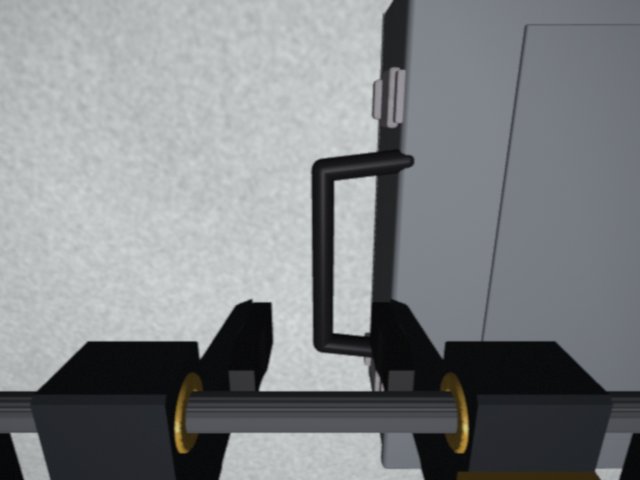

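move_arm([
  [[0.45, 1, 0, 41, 0, 0, 0], [0.45, 1, 0, 81, 0, 0, 0], [0.45, 1, 0, 81, 0, 0, 0], [0, 1, 0, 81, 0, 0, 0], [0, 1, 0, 81, 0, 0, 0], [0, 1, 0, 81, 0, 0, 0], [0, 1, 0, 81, 0, 0, 0]],
], newtons=20)

```text
clock: 2.28
tool_pos: [0.3721, -0.2702, 0.0767]
eef_rot: [0.688, 0.726, 0.0, 0.001]
contact_force: [-1.0, -0.7, 7.9]
opening: 0.116
finger_force: 19.0
```

move_arm([
  [[0, 0, 1.3, -19.8, 0, 0, 0], [0, 0, 4.4, -39.3, 0, 0, 0], [0, 0, 9.3, -58.5, 0, 0, 0], [0, 0, 15.9, -77.2, 0, 0, 0], [0, 0, 24.1, -95.2, 0, 0, 0], [0, 0, 33.9, -112.4, 0, 0, 0], [0, 0, 45.2, -128.6, 0, 0, 0], [0, 0, 57.9, -143.8, 0, 0, 0], [0, 0, 71.9, -157.8, 0, 0, 0], [0, 0, 87.2, -170.4, 0, 0, 0]],
])

```text
clock: 3.52
tool_pos: [0.4638, -0.2652, 0.2461]
eef_rot: [0.687, 0.727, 0.004, 0.004]
contact_force: [16.4, -3.3, -25.9]
opening: 0.107
finger_force: 21.8
```

move_arm([
  [[0, 0, 18, -9, 0, 0, 0], [0, 0, 35, -18, 0, 0, 0], [0, 0, 53, -26, 0, 0, 0], [0, 0, 71, -33, 0, 0, 0]],
], newtons=15)

```text
clock: 4.03
tool_pos: [0.529, -0.2616, 0.2777]
eef_rot: [0.688, 0.726, -0.001, -0.001]
contact_force: [4.0, -3.0, -14.8]
opening: 0.106
finger_force: 16.0
```

move_arm([
  [[0, 0, 19, -3, 0, 0, 0], [0, 0, 39, -5, 0, 0, 0], [0, 0, 58, -6, 0, 0, 0], [0, 0, 78, -5, 0, 0, 0], [0, 0, 98, -3, 0, 0, 0], [0, 0, 113, 0, 0, 0, 0], [0, 0, 113, 0, 0, 0, 0]],
])

```text
clock: 4.9
tool_pos: [0.642, -0.2557, 0.2781]
eef_rot: [0.688, 0.726, -0.001, -0.0]
contact_force: [-0.4, -3.1, -2.9]
opening: 0.1
finger_force: 15.2
```

Run:
```python
from h import *
cv2.imwrite("pics/s2.png",r.snapshot("side")[:,:,::-1]);print(r.get_state()["q"])
```

```text
[ 0.55965629  0.78537076 -0.52958848  1.27903294  0.39768811  1.18242436
  0.06275841]
```

View pics/s2.png

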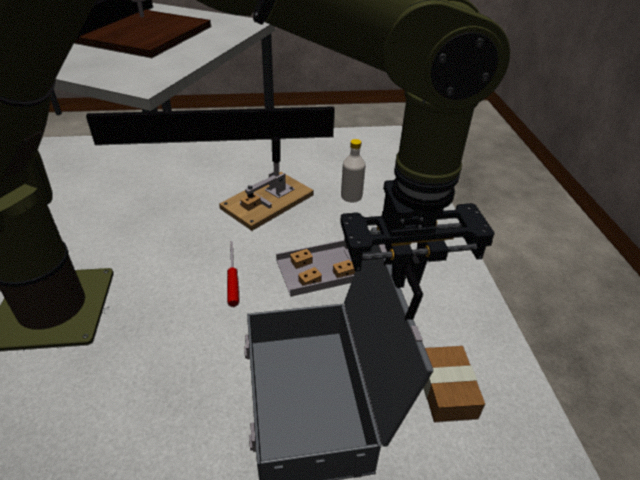

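Side view: the lid stands open just past upright (~1.79 rad), with the gripper on the bar. I'll release, rise, and go over to the tray handle.

move_arm([
  [[0.45, 0, 0, 0, 0, 0, 0], [0.45, 0, 0, 0, 0, 0, 0], [0.45, 0, 0, 0, 0, 0, 0], [0.45, 0, 0, -60, 0, 0, 0], [0.45, 0, 0, -70, 0, 0, 0], [0.45, 0, 0, -70, 0, 0, 0]],
])

```text
clock: 5.7
tool_pos: [0.6429, -0.2545, 0.3501]
eef_rot: [0.687, 0.726, 0.0, 0.001]
contact_force: [0.2, 0.8, -0.2]
opening: 0.448
finger_force: 0.0
```

move_arm([
  [[0.6, 60, 10, 0, 0, 0, 11], [0.6, 120, 20, 0, 0, 0, 22], [0.6, 180, 30, 0, 0, 0, 33], [0.6, 240, 40, 20, 0, 0, 44], [0.6, 300, 50, 50, 0, 0, 55], [0.6, 347, 59, 100, 0, 0, 66], [0.6, 347, 59, 150, 0, 0, 77], [0.6, 347, 59, 200, 0, 0, 81], [0.6, 347, 59, 240, 0, 0, 81], [0.6, 347, 59, 240, 0, 0, 81]],
])

```text
clock: 6.95
tool_pos: [0.6783, 0.0941, 0.1043]
eef_rot: [0.994, 0.106, -0.005, 0.001]
contact_force: [0.0, -0.0, -0.1]
opening: 0.598
finger_force: 0.0
```

Run:
```python
from h import *
p,R,s=state();print(p,s["q"]);print(delta([.683,.093,.011],down(-77.6)))
cv2.imwrite("pics/s3.png",np.vstack([r.snapshot("side")[150:,:,::-1],r.snapshot("wrist")[200:,:,::-1]]))
```

```text
[0.67826868 0.09412831 0.10426044] [-0.13483832  0.93259551 -0.14113039  1.45753035  0.16252934  0.77354762
 -1.69544634]
(array([ 5.4,  2.1, 93.2]), array([ 0. ,  0.6, -0.2]))
```

View pics/s3.png

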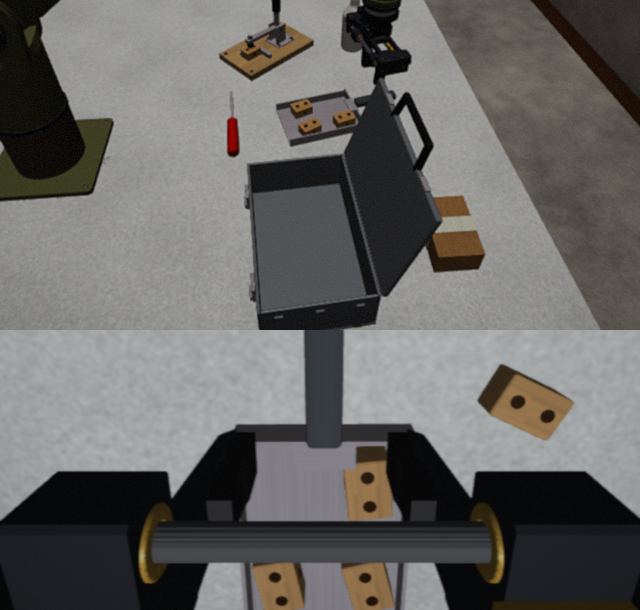

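The lid rests on its stop, and the handle is centred between the fingers. Next I'll descend, grip and lift gently.

move_arm([
  [[0.6, 5, 2, 50, 0, 0, 0], [0.6, 5, 2, 93, 0, 0.6, 0], [0.6, 5, 2, 93, 0, 0.6, 0], [0, 5, 2, 93, 0, 0.6, 0], [0, 5, 2, 93, 0, 0.6, 0], [0, 5, 2, 93, 0, 0.6, 0], [0, 5, 2, 93, 0, 0.6, 0], [0, 5, 2, 93, 0, 0.6, 0]],
], newtons=60)

```text
clock: 8.05
tool_pos: [0.6888, 0.0943, 0.0174]
eef_rot: [0.994, 0.106, 0.006, -0.001]
contact_force: [-0.4, 0.6, 5.4]
opening: 0.243
finger_force: 60.0
```

move_arm([
  [[0, 0, 0, -5, 0, 0, 0], [0, 0, 0, -10, 0, 0, 0], [0, 0, 0, -20, 0, 0, 0], [0, 0, 0, -30, 0, 0, 0], [0, 0, 0, -30, 0, 0, 0]],
])

```text
clock: 8.68
tool_pos: [0.6883, 0.0942, 0.0474]
eef_rot: [0.994, 0.106, 0.006, -0.001]
contact_force: [0.4, 0.1, -3.5]
opening: 0.239
finger_force: 60.0
```

Run:
```python
from h import *
p,R,s=state();print(p,R.as_matrix().round(3),s["moment"],s["finger_force"])
cv2.imwrite("pics/s4.png",np.vstack([cv2.resize(r.snapshot("side")[170:330,200:500,::-1],None,fx=2,fy=1.9)[:300],cv2.resize(r.snapshot("top")[140:310,210:410,::-1],(600,300))]))
```

```text
[0.68834436 0.09415291 0.04742589] [[ 0.978  0.21   0.013]
 [ 0.21  -0.978  0.003]
 [ 0.013  0.    -1.   ]] [ 0.08355981 -0.33672778 -0.02606866] 59.99997328966856
```

View pics/s4.png

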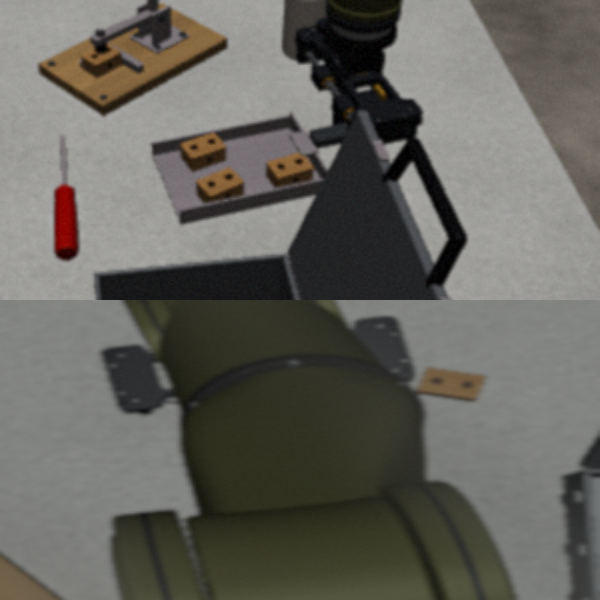

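Side view: the tray hangs level off the bench with all 3 blocks on it. I'll compute the carry to the case.

Run:
```python
from h import *
print(delta([.468,-.020,.2],down(3)))
```

```text
(array([-236.8,   65.3, -156.2]), array([  0.4,  -0.5, -80.9]))
```

move_arm([
  [[0, 0, 0, -10, 0, 0, 0], [0, 0, 0, -25, 0, 0, 0], [0, 0, 0, -45, 0, 0, 0], [0, 0, 0, -65, 0, 0, 0], [0, 0, 0, -85, 0, 0, 0], [0, 0, 0, -105, 0, 0, 0], [0, 0, 0, -125, 0, 0, 0], [0, 0, 0, -142, 0, 0, 0], [0, 0, 0, -150, 0, 0, 0], [0, 0, 0, -153, 0, 0, 0]],
])

```text
clock: 10.02
tool_pos: [0.6858, 0.0937, 0.1994]
eef_rot: [0.994, 0.106, 0.005, -0.001]
contact_force: [0.9, -0.2, -4.2]
opening: 0.243
finger_force: 60.0
```

move_arm([
  [[0, -6, 2, 0, 0, 0, -2], [0, -15, 4, 0, 0, 0, -5], [0, -27, 7, 0, 0, 0, -9], [0, -40, 11, 0, 0, 0, -14], [0, -54, 15, 0, 0, 0, -19], [0, -68, 19, 0, 0, 0, -24], [0, -82, 23, 0, 0, 0, -29], [0, -96, 27, 0, 0, 0, -34], [0, -110, 31, 0, 0, 0, -38], [0, -118, 33, 0, 0, 0, -40]],
])

```text
clock: 11.28
tool_pos: [0.5761, 0.0357, 0.1973]
eef_rot: [0.898, 0.44, 0.004, 0.001]
contact_force: [0.4, -0.6, -3.5]
opening: 0.246
finger_force: 60.0
```

Run:
```python
from h import *
print(delta([.468,-.020,.2],down(3)))
```

```text
(array([-110.2,  -51.3,   -3.7]), array([  0.4,  -0.2, -40.8]))
```

move_arm([
  [[0, -8, -4, 0, 0, 0, -3], [0, -19, -9, 0, 0, 0, -7], [0, -31, -15, 0, 0, 0, -12], [0, -44, -20, 0, 0, 0, -17], [0, -57, -26, 0, 0, 0, -22], [0, -70, -32, 0, 0, 0, -27], [0, -83, -38, 0, 0, 0, -32], [0, -95, -44, -2, 0, 0, -36], [0, -105, -48, -4, 0, 0, -39], [0, -110, -51, -4, 0, 0, -41]],
])

```text
clock: 12.52
tool_pos: [0.4691, -0.0194, 0.2006]
eef_rot: [0.687, 0.727, 0.004, 0.003]
contact_force: [0.2, -0.0, -4.2]
opening: 0.241
finger_force: 60.0
```

Run:
```python
from h import *
p,R,s=state();print(p,R.as_matrix().round(3),s["q"].round(2))
cv2.imwrite("pics/s5.png",np.vstack([r.snapshot("side")[150:450,:,::-1],r.snapshot("top")[150:450,:,::-1]]))
```

```text
[ 0.46907479 -0.01939316  0.20056344] [[-0.056  0.998  0.01 ]
 [ 0.998  0.056  0.002]
 [ 0.001  0.01  -1.   ]] [ 0.31  0.6  -0.57  2.06  0.54  0.62 -0.58]
```

View pics/s5.png

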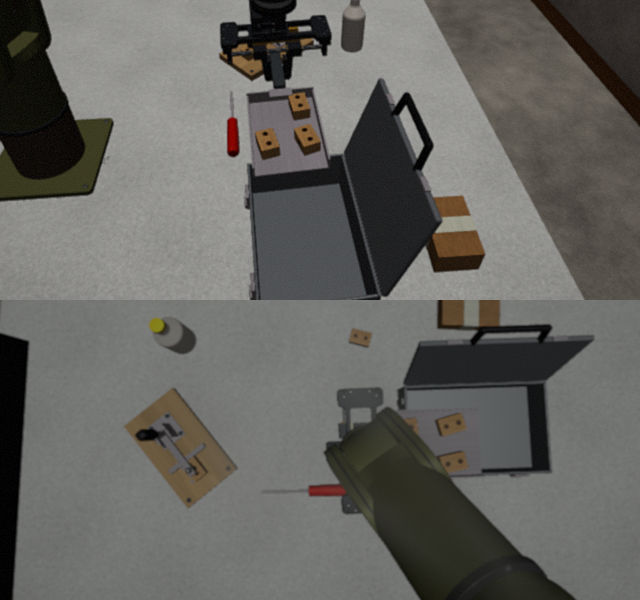

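Both views show the level tray with its lip over the left part of the open case and all 3 blocks on it. Now I'll tip it.

move_arm([
  [[0, -2, 0, -8, 0, 5, 0], [0, -6, 0, -16, 0, 10, 0], [0, -11, 0, -22, 0, 15, 0], [0, -18, 0, -27, 0, 20, 0], [0, -26, 0, -31, 0, 25, 0], [0, -36, 0, -35, 0, 30, 0], [0, -47, 0, -40, 0, 35, 0], [0, -59, 0, -44, 0, 40, 0], [0, -73, 0, -52, 0, 45, 0], [0, -73, 0, -52, 0, 45, 0]],
])

```text
clock: 13.88
tool_pos: [0.474, -0.095, 0.2505]
eef_rot: [0.636, 0.67, 0.267, -0.275]
contact_force: [-0.4, 0.6, -2.5]
opening: 0.24
finger_force: 60.0
```

Run:
```python
from h import *
p,R,s=state();print(p,R.as_matrix().round(3),s["q"].round(2))
cv2.imwrite("pics/s6.png",np.vstack([r.snapshot("side")[150:450,:,::-1],r.snapshot("top")[150:450,:,::-1]]))
```

```text
[ 0.47400264 -0.09498209  0.25049986] [[-0.04   0.999 -0.028]
 [ 0.705  0.049  0.707]
 [ 0.708  0.009 -0.706]] [ 1.08  0.98 -1.11  1.75  0.08  1.    0.15]
```

View pics/s6.png

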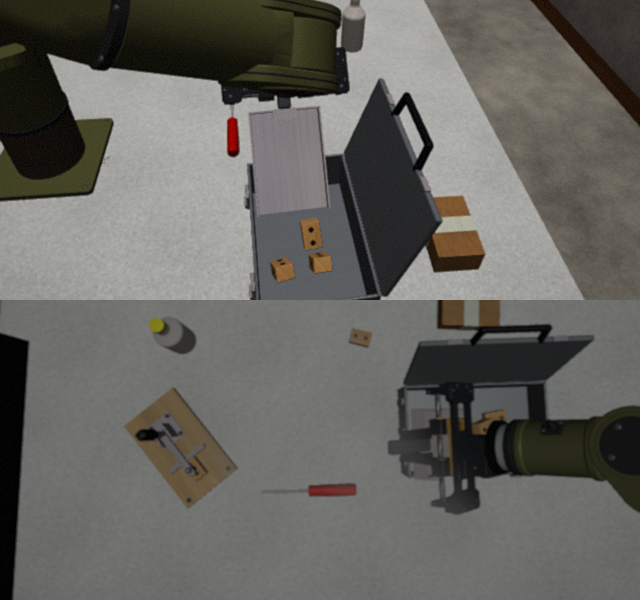

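The side view shows all three blocks inside the case and the tray empty. Next I'll level the tray and take it back.

Run:
```python
from h import *
print(delta([.468,-.020,.23],down(3)))
```

```text
(array([34.9, -1.5, 66.5]), array([  0.5, -45. ,   0.4]))
```

move_arm([
  [[0, 4, 0, 7, 0, -5, 0], [0, 9, 0, 16, 0, -12, 0], [0, 15, 0, 28, 0, -20, 0], [0, 22, 0, 40, 0, -28, 0], [0, 28, 0, 53, 0, -36, 0], [0, 33, -1, 62, 0.5, -42, 0.4], [0, 35, -1, 66, 0.5, -45, 0.4], [0, 35, -1, 66, 0.5, -45, 0.4]],
])

```text
clock: 14.98
tool_pos: [0.4679, -0.0168, 0.2318]
eef_rot: [0.686, 0.728, 0.001, -0.0]
contact_force: [-0.3, -1.3, -3.2]
opening: 0.243
finger_force: 60.0
```

move_arm([
  [[0, 3, 8, 0, 0, 0, 3], [0, 8, 18, 0, 0, 0, 7], [0, 14, 32, 0, 0, 0, 12], [0, 21, 46, 0, 0, 0, 17], [0, 28, 61, 0, 0, 0, 22], [0, 34, 75, 0, 0, 0, 27], [0, 40, 88, 0, 0, 0, 32], [0, 45, 100, 0, 0, 0, 37], [0, 50, 111, 0, 0, 0, 41], [0, 50, 111, 0, 0, 0, 41]],
])

```text
clock: 16.23
tool_pos: [0.577, 0.0355, 0.2308]
eef_rot: [0.899, 0.439, 0.001, -0.001]
contact_force: [-0.4, 0.1, -4.0]
opening: 0.245
finger_force: 60.0
```

move_arm([
  [[0, 6, 3, 0, 0, 0, 2], [0, 18, 8, 5, 0, 0, 7], [0, 33, 15, 15, 0, 0, 12], [0, 48, 22, 30, 0, 0, 17], [0, 63, 29, 45, 0, 0, 22], [0, 78, 36, 60, 0, 0, 27], [0, 93, 43, 75, 0, 0, 32], [0, 106, 49, 90, 0, 0, 37], [0, 115, 53, 105, 0, 0, 40], [0, 115, 53, 110, 0, 0, 40]],
])

```text
clock: 17.48
tool_pos: [0.6888, 0.0935, 0.1196]
eef_rot: [0.994, 0.105, -0.001, -0.001]
contact_force: [-0.0, -1.0, -2.9]
opening: 0.243
finger_force: 60.0
```

Run:
```python
from h import *
print(delta([.688,.094,.022],down(-77.6)))
cv2.imwrite("pics/s7.png",np.vstack([r.snapshot("side")[150:450,:,::-1],r.snapshot("top")[150:450,:,::-1]]))
```

```text
(array([-0.5, -0.5, 97.6]), array([-0.1,  0.1, -0.4]))
```

View pics/s7.png

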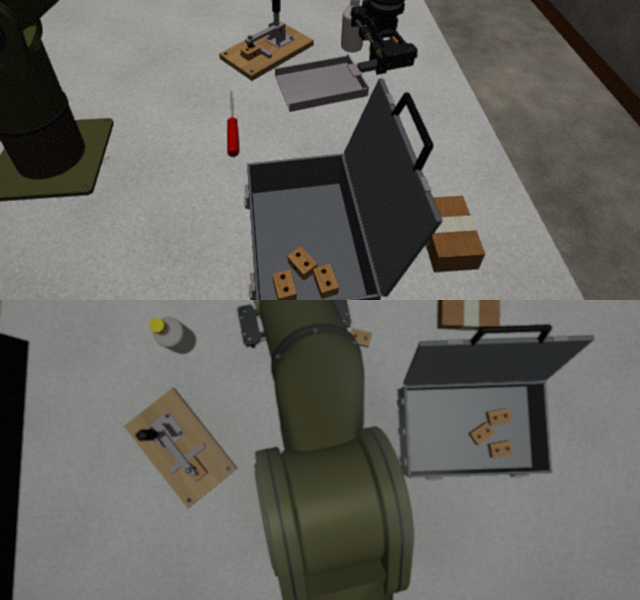

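The tray hangs empty and level over its old spot, and the bench block hasn't moved. I'll lower it.

move_arm([
  [[0, 0, 0, 30, 0, 0, 0], [0, 0, 0, 60, 0, 0, 0], [0, 0, 0, 85, 0, 0, 0], [0, 0, 0, 95, 0, 0, 0], [0, 0, 0, 98, 0, 0, 0], [0, 0, 0, 101, 0, 0, 0], [0, 0, 0, 102, 0, 0, 0], [0, 0, 0, 102, 0, 0, 0]],
])

```text
clock: 18.58
tool_pos: [0.6895, 0.0933, 0.0194]
eef_rot: [0.995, 0.104, 0.0, -0.001]
contact_force: [-0.7, 0.5, -3.0]
opening: 0.238
finger_force: 60.0
```

move_arm([
  [[0.3, 0, 0, 0, 0, 0, 0], [0.5, 0, 0, 0, 0, 0, 0], [0.6, 0, 0, 0, 0, 0, 0], [0.6, 0, 0, 0, 0, 0, 0], [0.6, 0, 0, -40, 0, 0, 0], [0.6, 0, 0, -100, 0, 0, 0], [0.6, 0, 0, -150, 0, 0, 0], [0.6, 0, 0, -150, 0, 0, 0]],
], newtons=8)

```text
clock: 19.58
tool_pos: [0.6925, 0.0937, 0.1741]
eef_rot: [0.995, 0.104, 0.005, -0.001]
contact_force: [1.2, -0.3, -0.5]
opening: 0.601
finger_force: 0.0
```

Run:
```python
from h import *
p,R,s=state();print(p)
# clamp sleeve grasp, jig yaw 39.5
print(s["q"].round(2),delta([.4789,.3603,.22],down(-50.5)))
# bench block now
im=r.snapshot("wrist");cv2.imwrite("pics/w8.png",im[:,:,::-1])
H,S,V=cv2.split(cv2.cvtColor(im,cv2.COLOR_RGB2HSV))
for q in rects((H>5)&(H<22)&(S>80)&(V>80),300): 
    b=ray("wrist",cv2.boxPoints(q),.024);print(np.round(q[0]),q[1],b.mean(0).round(4),b.round(4).tolist())
```

```text
[0.69248498 0.09369827 0.17411633]
[-0.11  0.86 -0.18  1.39  0.17  0.9  -1.7 ] (array([-153.3, -305.1,  -47. ]), array([  0.1,  -0.6, -27.5]))
[  3. 355.] (49.85847091674805, 37.530967712402344) [0.5251 0.3313 0.024 ] [[0.5267, 0.3561, 0.024], [0.5553, 0.3321, 0.024], [0.5242, 0.3063, 0.024], [0.494, 0.3305, 0.024]]
[483. 259.] (55.63340377807617, 37.7481689453125) [ 0.6899 -0.035   0.024 ] [[0.6808, -0.011, 0.024], [0.7097, -0.0146, 0.024], [0.6994, -0.0585, 0.024], [0.6696, -0.056, 0.024]]
```

Run:
```python
from h import *
print(delta([.6899,-.0355,.08],down(-13)))
```

```text
(array([-27.7, 126. ,  90.9]), array([  0.1,  -0.3, -65. ]))
```

move_arm([
  [[0.7, -14, 63, 20, 0, 0, -10], [0.7, -27, 120, 50, 0, 0, -20], [0.7, -28, 126, 91, 0, 0, -31], [0.7, -28, 126, 91, 0, 0, -41], [0.7, -28, 126, 91, 0, 0, -51], [0.7, -28, 126, 91, 0, 0, -61], [0.7, -28, 126, 91, 0, 0, -65], [0.7, -28, 126, 91, 0, 0, -65]],
], newtons=15)

```text
clock: 20.62
tool_pos: [0.6867, -0.0359, 0.0758]
eef_rot: [0.783, 0.622, -0.001, -0.002]
contact_force: [0.7, -0.1, -0.7]
opening: 0.698
finger_force: 0.0
```

move_arm([
  [[0.7, 0, 0, 40, 0, 0, 0], [0.7, 0, 0, 70, 0, 0, 0], [0.7, 0, 0, 70, 0, 0, 0], [0, 0, 0, 70, 0, 0, 0], [0, 0, 0, 70, 0, 0, 0], [0, 0, 0, 70, 0, 0, 0], [0, 0, 0, 70, 0, 0, 0], [0, 0, 0, 0, 0, 0, 0], [0, 0, 0, -60, 0, 0, 0], [0, 0, 0, -90, 0, 0, 0]],
])

```text
clock: 21.88
tool_pos: [0.6894, -0.0357, 0.1715]
eef_rot: [0.783, 0.622, 0.002, 0.001]
contact_force: [0.0, -0.0, -0.7]
opening: 0.339
finger_force: 15.0
```

Run:
```python
from h import *
print(state()[0],delta([.478,-.205,.17],down(3)))
```

```text
[ 0.68935924 -0.03567061  0.17154153] (array([-2.126e+02, -1.677e+02,  2.000e-01]), array([  0.2,  -0.1, -16. ]))
```

move_arm([
  [[0, -12, -50, 0, 0, 0, -4], [0, -24, -105, 0, 0, 0, -8], [0, -36, -160, 0, 0, 0, -12], [0, -47, -206, 0, 0, 0, -16], [0, -100, -194, 0, 0, 0, -16], [0, -155, -181, 0, 0, 0, -16], [0, -213, -168, 0, 0, 0, -16], [0, -213, -168, 60, 0, 0, -16], [0, -213, -168, 108, 0, 0, -16], [0, -213, -168, 108, 0, 0, -16]],
])

```text
clock: 23.12
tool_pos: [0.4741, -0.205, 0.0572]
eef_rot: [0.688, 0.725, -0.001, -0.003]
contact_force: [-0.2, -0.2, 0.2]
opening: 0.34
finger_force: 15.0
```

move_arm([
  [[0.5, 0, 0, 0, 0, 0, 0], [0.5, 0, 0, 0, 0, 0, 0], [0.5, 0, 0, -50, 0, 0, 0], [0.5, 0, 0, -110, 0, 0, 0], [0.5, 0, 0, -160, 0, 0, 0], [0.5, 0, 0, -160, 0, 0, 0]],
])

```text
clock: 23.88
tool_pos: [0.4791, -0.2061, 0.2246]
eef_rot: [0.689, 0.725, 0.003, 0.004]
contact_force: [0.1, -0.6, 0.1]
opening: 0.5
finger_force: 0.0
```

Run:
```python
from h import *
p,R,s=state();print(p,s["q"].round(2),delta([.4789,.3603,.22],down(-50.5)))
cv2.imwrite("pics/s8.png",np.vstack([r.snapshot("side")[150:450,:,::-1],r.snapshot("top")[150:450,:,::-1]]))
```

```text
[ 0.47909381 -0.20608142  0.22458192] [ 0.73  0.64 -0.68  1.89  0.55  0.8  -0.19] (array([565.6,  29. ,   3.5]), array([ 0.6, -0.1, 53.5]))
```

View pics/s8.png

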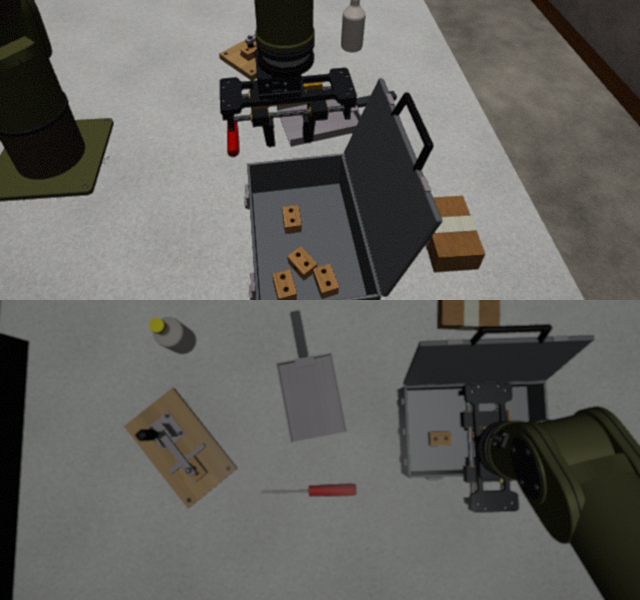

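Four blocks now lie in the case, and the tray is flat on the bench and empty. Next is the clamp lever.

move_arm([
  [[0.5, 60, 3, 3, 0, 0, 6], [0.5, 120, 6, 3, 0, 0, 12], [0.5, 180, 9, 3, 0, 0, 18], [0.5, 240, 12, 3, 0, 0, 24], [0.5, 300, 15, 3, 0, 0, 30], [0.5, 360, 18, 3, 0, 0, 36], [0.5, 420, 21, 3, 0, 0, 42], [0.5, 480, 24, 3, 0, 0, 48], [0.5, 540, 28, 3, 0, 0, 53.5], [0.5, 566, 29, 3, 0, 0, 53.5]],
], newtons=8)

```text
clock: 25.22
tool_pos: [0.4737, 0.3652, 0.2161]
eef_rot: [0.94, 0.34, -0.001, -0.001]
contact_force: [0.3, -0.9, -0.4]
opening: 0.501
finger_force: 0.0
```

Run:
```python
from h import *
p,R,s=state();print(p,s["q"].round(2),delta([.4789,.3603,.134],down(-50.5)))
cv2.imwrite("pics/w9.png",r.snapshot("wrist")[:,:,::-1])
```

```text
[0.47370204 0.36518232 0.2160586 ] [-0.55  0.69 -0.32  1.67  0.27  0.83 -1.86] (array([ 0.9,  7.3, 82. ]), array([-0.2,  0. ,  0.2]))
```

View pics/w9.png

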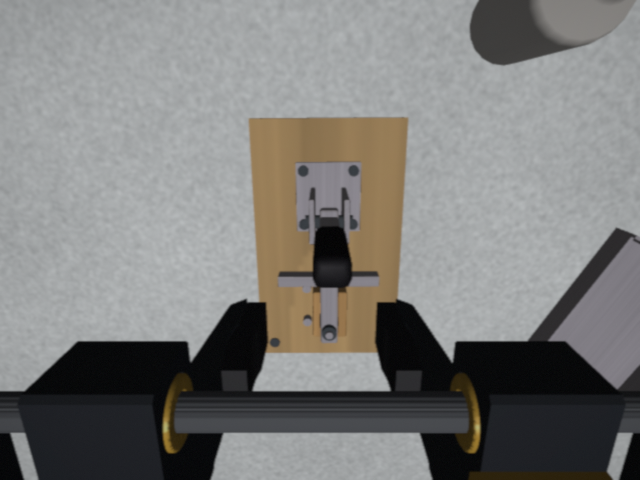

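move_arm([
  [[0.5, 0, 7, 20, 0, 0, 0], [0.5, 1, 7, 50, 0, 0, 0], [0.5, 1, 7, 82, 0, 0, 0], [0.5, 1, 7, 82, 0, 0, 0], [0, 1, 7, 82, 0, 0, 0], [0, 1, 7, 82, 0, 0, 0], [0, 1, 7, 82, 0, 0, 0], [0, 1, 7, 82, 0, 0, 0]],
])

```text
clock: 26.28
tool_pos: [0.4776, 0.3614, 0.1362]
eef_rot: [0.94, 0.34, -0.0, -0.005]
contact_force: [-6.4, 7.1, -4.3]
opening: 0.23
finger_force: 8.0
```

move_arm([
  [[0, 8, 0, 0, 0, 0, 0], [0, 18, 0, 2, 0, 0, 0], [0, 35, 0, 7, 0, 0, 0]],
])

```text
clock: 26.65
tool_pos: [0.5034, 0.383, 0.1297]
eef_rot: [0.94, 0.34, -0.002, -0.004]
contact_force: [-8.9, 5.4, -1.7]
opening: 0.231
finger_force: 8.0
```

move_arm([
  [[0, 16, -2, 9, 0, 0, 0], [0, 30, -3, 20, 0, 0, 0], [0, 41, -3, 34, 0, 0, 0], [0, 49, -3, 50, 0, 0, 0], [0, 54, -3, 68, 0, 0, 0], [0, 55, -3, 82, 0, 0, 0], [0, 55, -3, 88, 0, 0, 0], [0, 55, -3, 88, 0, 0, 0]],
])

```text
clock: 27.65
tool_pos: [0.5469, 0.4197, 0.0421]
eef_rot: [0.941, 0.339, 0.001, -0.004]
contact_force: [-3.6, 4.4, 1.0]
opening: 0.223
finger_force: 8.0
```

move_arm([
  [[0.45, 0, 0, 0, 0, 0, 0], [0.45, 0, 0, 0, 0, 0, 0], [0.45, 0, 0, -60, 0, 0, 0], [0.45, 0, 0, -120, 0, 0, 0], [0.45, 0, 0, -170, 0, 0, 0], [0.45, 0, 0, -170, 0, 0, 0]],
])

```text
clock: 28.4
tool_pos: [0.5515, 0.4173, 0.216]
eef_rot: [0.941, 0.337, 0.005, -0.002]
contact_force: [-0.4, -0.0, -0.1]
opening: 0.449
finger_force: 0.0
```

Run:
```python
from h import *
p,R,s=state();print(p,delta([.4087,.3024,.20],down(-50.5)))
a=r.snapshot("side")[120:270,180:400,::-1];cv2.imwrite("pics/s10.png",np.hstack([cv2.resize(a,(440,300)),r.snapshot("wrist")[::2,::2,::-1][:240].repeat(1,0) if 0 else cv2.resize(r.snapshot("wrist")[:,:,::-1],(360,300))]))
```

```text
[0.55150544 0.41726593 0.2159811 ] (array([-183.4,   -1.8,   13.9]), array([-0.1, -0.6, -0.1]))
```

View pics/s10.png

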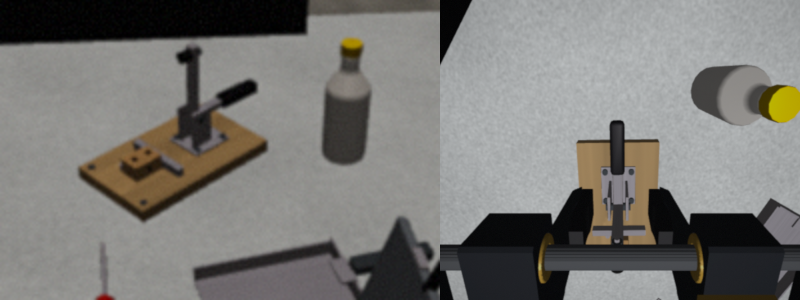

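The clamp is fully open, with its arm upright and handle level, and the block sits on the jig, free. I'll pick it.

move_arm([
  [[0.6, 0, 0, -30, 0, 0, 0], [0.6, -40, 0, -40, 0, 0, 0], [0.6, -100, 0, -40, 0, 0, 0], [0.6, -160, -1, -40, 0, 0, 0], [0.6, -188, -2, -20, 0, 0, 0], [0.6, -189, -2, 30, 0, 0, 0], [0.6, -189, -2, 80, 0, 0, 0], [0.6, -189, -2, 120, 0, 0, 0], [0.6, -189, -2, 120, 0, 0, 0]],
], newtons=15)

```text
clock: 29.62
tool_pos: [0.3992, 0.295, 0.0871]
eef_rot: [0.941, 0.338, -0.004, 0.001]
contact_force: [-0.6, -1.3, -0.1]
opening: 0.603
finger_force: 0.0
```

Run:
```python
from h import *
p,R,s=state();print(p,s["contact_force"],delta([.4041,.2986,.031],down(-50.5)))
```

```text
[0.39918361 0.29502096 0.08709152] [-0.62735648 -1.26372003 -0.07061562] (array([ 6.5,  0.4, 56. ]), array([-0. ,  0.5,  0. ]))
```

move_arm([
  [[0.6, 2, 0, 25, 0, 0, 0], [0.6, 2, 0, 50, 0, 0, 0], [0.6, 2, 0, 56, 0, 0, 0], [0.6, 2, 0, 56, 0, 0, 0], [0, 2, 0, 56, 0, 0, 0], [0, 2, 0, 56, 0, 0, 0], [0, 2, 0, 56, 0, 0, 0], [0, 2, 0, 56, 0, 0, 0]],
])

```text
clock: 30.62
tool_pos: [0.4034, 0.2988, 0.0348]
eef_rot: [0.941, 0.338, 0.001, -0.001]
contact_force: [0.5, 0.1, 5.9]
opening: 0.336
finger_force: 15.0
```

move_arm([
  [[0, 0, 0, -10, 0, 0, 0], [0, 0, 0, -40, 0, 0, 0], [0, -20, 0, -100, 0, 0, 0], [0, -20, 0, -160, 0, 0, 0], [0, -20, 0, -160, 0, 0, 0]],
], newtons=20)

```text
clock: 31.25
tool_pos: [0.3894, 0.2873, 0.1985]
eef_rot: [0.941, 0.338, 0.004, -0.002]
contact_force: [0.6, 0.6, -0.9]
opening: 0.341
finger_force: 20.0
```

Run:
```python
from h import *
p,R,s=state();print(p,s["opening"],s["finger_force"],delta([.466,-.16,.19],down(3)))
```

```text
[0.38936459 0.28727528 0.19853866] 0.34054437713109315 19.998382329940796 (array([-225.1,  394.1,    5.7]), array([  0.2,  -0.6, -53.5]))
```

move_arm([
  [[0, -25, 44, 3, 0, 0, -6], [0, -50, 88, 3, 0, 0, -12], [0, -75, 132, 3, 0, 0, -18], [0, -100, 176, 3, 0, 0, -24], [0, -125, 220, 3, 0, 0, -30], [0, -150, 264, 3, 0, 0, -36], [0, -175, 308, 3, 0, 0, -42], [0, -200, 352, 3, 0, 0, -48], [0, -225, 394, 3, 0, 0, -53.5], [0, -225, 394, 3, 0, 0, -53.5]],
])

```text
clock: 32.5
tool_pos: [0.4632, -0.1663, 0.189]
eef_rot: [0.692, 0.722, -0.001, -0.001]
contact_force: [-0.1, 1.4, -0.2]
opening: 0.338
finger_force: 20.0
```

Run:
```python
from h import *
p,R,s=state();print(p,s["opening"],s["finger_force"],delta([.466,-.16,.05],down(3)))
```

```text
[ 0.46322299 -0.16627561  0.18896228] 0.33787095952768126 19.99796748161316 (array([  6.1,   3.4, 139. ]), array([-0.2, -0. , -0.5]))
```

move_arm([
  [[0, 2, 1, 50, 0, 0, 0], [0, 2, 1, 100, 0, 0, 0], [0, 2, 1, 137, 0, 0, 0], [0, 2, 1, 137, 0, 0, 0], [0.5, 2, 1, 137, 0, 0, 0], [0.5, 2, 1, 137, 0, 0, 0], [0.5, 2, 1, 90, 0, 0, 0], [0.5, 2, 1, 30, 0, 0, 0], [0.5, 2, 1, -30, 0, 0, 0], [0.5, 2, 1, -90, 0, 0, 0]],
])

```text
clock: 33.75
tool_pos: [0.4649, -0.1593, 0.2837]
eef_rot: [0.688, 0.725, 0.001, -0.0]
contact_force: [0.4, -1.4, -0.2]
opening: 0.498
finger_force: 0.0
```

move_arm([
  [[0.5, 0, 0, -60, 0, 0, 0], [0.5, 0, 0, -90, 0, 0, 0], [0.5, 60, 0, -90, 0, 0, 0], [0.5, 120, 0, -90, 0, 0, 0], [0.5, 180, 0, -90, 0, 0, 0], [0.5, 180, 0, -90, 0, 0, 0]],
])

```text
clock: 34.5
tool_pos: [0.4549, 0.0258, 0.3726]
eef_rot: [0.684, 0.729, 0.002, -0.0]
contact_force: [-0.0, -1.5, 0.3]
opening: 0.501
finger_force: 0.0
```

Run:
```python
from h import *
p,R,s=state();print(p,delta([.653,-.2555,.36],down(3)))
a=r.snapshot("side");t=r.snapshot("top");cv2.imwrite("pics/sf.png",a[:,:,::-1]);cv2.imwrite("pics/tf.png",t[:,:,::-1])
for n,im in(("side",a),("top",t)):
    H,S,V=cv2.split(cv2.cvtColor(im,cv2.COLOR_RGB2HSV))
    for q in rects((H>5)&(H<22)&(S>80)&(V>50),60): print(n,np.round(q[0]),np.round(q[1]),ray(n,q[0],.027)[0].round(3))
# handle bar: dark pixels in the top view around the predicted position
c=proj("top",[[.656,-.255,.30]])[0];V=t.max(2)[int(c[1])-15:int(c[1])+15,int(c[0])-60:int(c[0])+60]
print(c,[(np.round(q[0]+c-[60,15],1),q[1]) for q in rects(V<45,60)])
```

```text
[0.45489463 0.02583899 0.37263729] (array([-293.3,  179.9,   12.3]), array([ 0.2, -0.2,  0.6]))
side [284. 434.] [27. 20.] [ 0.459 -0.331  0.027]
side [316. 418.] [58. 26.] [ 0.513 -0.308  0.027]
side [458. 394.] [25. 51.] [ 0.763 -0.286  0.027]
side [291. 366.] [23. 17.] [ 0.479 -0.202  0.027]
side [451. 356.] [20. 35.] [ 0.776 -0.208  0.027]
side [280. 343.] [20. 16.] [ 0.463 -0.149  0.027]
side [266. 198.] [35. 88.] [0.449 0.324 0.027]
side [ 34. 104.] [27. 29.] [-0.324  0.932  0.027]
side [14. 36.] [10. 30.] [-0.642  1.651  0.027]
top [501. 299.] [14. 22.] [ 0.46  -0.331  0.027]
top [417. 296.] [13. 14.] [ 0.464 -0.157  0.027]
top [440. 288.] [13. 21.] [ 0.48  -0.204  0.027]
top [490. 274.] [20. 46.] [ 0.512 -0.309  0.027]
top [180. 297.] [104.  62.] [0.452 0.335 0.027]
top [489. 158.] [19. 38.] [ 0.758 -0.309  0.027]
top [452. 156.] [22. 38.] [ 0.759 -0.231  0.027]
[515.38767427 179.31753675] [(array([522.4, 184.3]), (18.0, 104.0))]
```

Five blocks counted in the case (two of them touching), and none on the bench or the tray. Now to shut the lid.

move_arm([
  [[0.55, -50, 30, 0, 0, 0, 0], [0.55, -100, 60, 0, 0, 0, 0], [0.55, -150, 90, 0, 0, 0, 0], [0.55, -200, 120, 5, 0, 0, 0], [0.55, -250, 150, 10, 0, 0, 0], [0.55, -294, 180, 12, 0, 0, 0.6], [0.55, -294, 180, 12, 0, 0, 0.6], [0.55, -294, 180, 12, 0, 0, 0.6]],
])

```text
clock: 35.6
tool_pos: [0.65, -0.2652, 0.3579]
eef_rot: [0.693, 0.721, 0.0, -0.001]
contact_force: [0.1, -0.1, 1.0]
opening: 0.547
finger_force: 0.0
```

Run:
```python
from h import *
p,R,s=state();print(p,delta([.653,-.2555,.279],down(3)))
im=r.snapshot("wrist");i=r.camera_info("wrist");print(proj("wrist",[[.653,-.2555,.30],[.653,-.2555,.28],p],i).round())
V=im.max(2)
for row in(150,200,250): 
    m=V[row]<50; d=np.flatnonzero(np.diff(m.astype(int)));print(row,d)
```

```text
[ 0.64998228 -0.26519764  0.35794861] (array([ 9.4,  3.5, 79. ]), array([-0.1, -0.1, -0.7]))
[[328. 253.]
 [327. 242.]
 [321. 322.]]
150 [ 90 125 310 344]
200 [ 99 133 324 332 337 345]
250 [108 141 325 333 337 344]
```

move_arm([
  [[0.55, 5, 6, 40, 0, 0, 0], [0.55, 5, 6, 78, 0, 0, 0], [0.55, 5, 6, 78, 0, 0, 0], [0, 5, 6, 78, 0, 0, 0], [0, 5, 6, 78, 0, 0, 0], [0, 5, 6, 78, 0, 0, 0], [0, 5, 6, 78, 0, 0, 0]],
], newtons=15)

```text
clock: 36.52
tool_pos: [0.6571, -0.2588, 0.281]
eef_rot: [0.692, 0.722, 0.001, -0.0]
contact_force: [0.9, 0.6, 3.0]
opening: 0.124
finger_force: 14.9
```

move_arm([
  [[0, 0, -16, -4, 0, 0, 0], [0, 0, -32, -6, 0, 0, 0], [0, 0, -65, -9, 0, 0, 0], [0, 0, -98, -6, 0, 0, 0], [0, 0, -129, 2, 0, 0, 0], [0, 0, -159, 14, 0, 0, 0], [0, 0, -187, 30, 0, 0, 0], [0, 0, -187, 30, 0, 0, 0]],
])

```text
clock: 37.52
tool_pos: [0.4677, -0.268, 0.2494]
eef_rot: [0.693, 0.721, -0.001, -0.002]
contact_force: [-0.3, -3.6, 0.1]
opening: 0.108
finger_force: 14.8
```

move_arm([
  [[0, 0, -26, 20, 0, 0, 0], [0, 0, -48, 43, 0, 0, 0], [0, 0, -67, 70, 0, 0, 0], [0, 0, -81, 99, 0, 0, 0], [0, 0, -90, 130, 0, 0, 0], [0, 0, -94, 150, 0, 0, 0], [0, 0, -95, 164, 0, 0, 0], [0, 0, -95, 171, 0, 0, 0], [0, 0, -95, 173, 0, 0, 0], [0, 0, -95, 173, 0, 0, 0]],
])

```text
clock: 38.78
tool_pos: [0.3724, -0.2724, 0.0768]
eef_rot: [0.693, 0.721, -0.004, -0.002]
contact_force: [-8.4, -3.8, -0.3]
opening: 0.096
finger_force: 15.2
```

move_arm([
  [[0.45, 0, 0, 0, 0, 0, 0], [0.45, 0, 0, 0, 0, 0, 0], [0.45, 0, 0, 0, 0, 0, 0], [0.45, 0, 0, -50, 0, 0, 0], [0.45, 0, 0, -110, 0, 0, 0], [0.45, -50, 0, -150, 0, 0, 0], [0.45, -110, 0, -150, 0, 0, 0], [0.45, -170, 0, -150, 0, 0, 0], [0.45, -230, 0, -150, 0, 0, 0], [0.45, -230, 0, -150, 0, 0, 0]],
])

```text
clock: 40.02
tool_pos: [0.3833, -0.5055, 0.2261]
eef_rot: [0.695, 0.719, -0.0, 0.0]
contact_force: [0.5, 0.8, -0.3]
opening: 0.454
finger_force: 0.0
```

Run:
```python
from h import *
p,R,s=state();print(p)
for n in("side","top"):
    im=r.snapshot(n)[:,:,::-1];o=cv2.imread(f"pics/{n}0.png");cv2.imwrite(f"pics/{n}E.png",im)
    d=cv2.absdiff(im,o).max(2)>35
    print(n,[(np.round(q[0]),np.round(q[1])) for q in rects(d,40)])
    H,S,V=cv2.split(cv2.cvtColor(im,cv2.COLOR_BGR2HSV));H0,S0,V0=cv2.split(cv2.cvtColor(o,cv2.COLOR_BGR2HSV))
    for nm,f in dict(wood=lambda H,S,V:(H>5)&(H<22)&(S>80)&(V>50),red=lambda H,S,V:((H<5)|(H>172))&(S>150)&(V>80),yel=lambda H,S,V:(H>22)&(H<35)&(S>150)&(V>80)).items():
        print(nm,[np.round(q[0]).tolist() for q in rects(f(H0,S0,V0),30)],"->",[np.round(q[0]).tolist() for q in rects(f(H,S,V),30)])
```

```text
[ 0.38326395 -0.5054533   0.22613569]
side [(array([239., 379.]), array([49., 21.])), (array([ 84., 317.]), array([25., 46.])), (array([299., 300.]), array([357., 598.])), (array([140.,  54.]), array([ 88., 271.]))]
wood [[458.0, 394.0], [445.0, 356.0], [386.0, 293.0], [310.0, 274.0], [344.0, 266.0], [301.0, 255.0], [267.0, 198.0], [34.0, 104.0], [11.0, 40.0]] -> [[247.0, 438.0], [457.0, 394.0], [445.0, 357.0], [266.0, 198.0], [37.0, 100.0], [11.0, 39.0], [159.0, 28.0], [113.0, 27.0], [154.0, 16.0]]
red [[232.0, 284.0]] -> [[232.0, 291.0]]
yel [[356.0, 142.0]] -> [[356.0, 142.0]]
top [(array([142., 283.]), array([ 9., 14.])), (array([328., 260.]), array([17., 10.])), (array([138., 253.]), array([33., 11.])), (array([360., 188.]), array([19., 15.]))]
wood [[298.0, 265.0], [328.0, 259.0], [180.0, 297.0], [320.0, 222.0], [360.0, 187.0], [489.0, 158.0], [452.0, 156.0]] -> [[180.0, 297.0], [489.0, 158.0], [452.0, 156.0]]
red [[325.0, 340.0]] -> [[325.0, 340.0]]
yel [[156.0, 174.0]] -> [[156.0, 174.0]]
```

move_arm([
  [[0.45, -20, -50, 0, 0, 0, 10], [0.45, -40, -100, 0, 0, 0, 20], [0.45, -60, -150, 0, 0, 0, 30], [0.45, -80, -190, 0, 0, 0, 40], [0.45, -90, -190, 0, 0, 0, 50], [0.45, -90, -190, 0, 0, 0, 60], [0.45, -90, -190, 0, 0, 0, 70], [0.45, -90, -190, 0, 0, 0, 75], [0.45, -90, -190, 0, 0, 0, 75]],
])

```text
clock: 41.25
tool_pos: [0.2001, -0.5964, 0.2273]
eef_rot: [0.988, 0.153, 0.0, -0.001]
contact_force: [-0.6, -0.3, 0.6]
opening: 0.45
finger_force: 0.0
```

Run:
```python
from h import *
print(state()[0],state()[2]["q"].round(2))
im=r.snapshot("side")[:,:,::-1].copy();o=cv2.imread("pics/side0.png");cv2.imwrite("pics/sideF.png",im)
d=cv2.absdiff(im,o).max(2)>35
print([(np.round(q[0]),np.round(q[1])) for q in rects(d,25)])
t=r.snapshot("top")[:,:,::-1].copy();o2=cv2.imread("pics/top0.png")
print("top case maxdiff",cv2.absdiff(t,o2)[225:360,395:570].max(), "side case px>35",d[300:470,215:385].sum())
```

```text
[ 0.20014395 -0.59641184  0.2272989 ] [ 1.43  0.74 -0.47  1.55  0.38  0.94 -0.42]
[(array([  4., 472.]), array([16.,  8.])), (array([386., 296.]), array([23., 15.])), (array([309., 276.]), array([15., 24.])), (array([344., 269.]), array([15., 23.])), (array([301., 258.]), array([17., 21.])), (array([250., 205.]), array([18., 10.])), (array([ 12., 201.]), array([9., 5.])), (array([261., 189.]), array([17., 36.])), (array([296., 167.]), array([ 8., 27.])), (array([ 40., 177.]), array([52.,  5.])), (array([276., 142.]), array([5., 9.]))]
top case maxdiff 7 side case px>35 48
```

Apart from the removed blocks and the clamp, both views match the start: the lid is shut, and the tray and bystanders are in place. I'll hand it in.

```bash
python3 -c "
from plant import r
print(r.finish_job())"
```

```text
the job is handed in; nothing more can be done
None
```

The job is handed in: all five blocks I found (three from the tray, one from the bench, one from the jig) are in the shut case, the clamp is open, the empty tray lies flat on the bench, and the glue, screw box and screwdriver show no change in the last pictures; no verdict came back.

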